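Sort the spring pad plungers by push

ROBOT

A 6-joint arm with a two-finger parallel gripper is mounted at the origin on the work surface. World frame = base frame: x ahead of the robot, y to its left, z up, the work surface at z = 0. Lengths are in mm, angles in rad, forces in N, time in s.
With the tool pointing down it reaches from about 350 to 975 mm from the base axis. Payload 7.1 kg.
Tool frame: the origin (TCP) lies midway between the tips of the shut fingers; the grasp point (between the pads) lies grasp_offset behind it (grasp_offset is the distance from the TCP to the grasp point, in mm); y points along the fingers, z is the direction in which the jaws open and shut, and the axes are right-handed (so a half turn about y gives the same grasp; the last joint's range is limited). The gripper opens to 88 mm and grips with 3 to 60 N. Pads are 20 mm wide; open, the fingers measure 115 mm over their backs; the gripper's body (75 mm by 178 mm) begins 61 mm behind the grasp point.
Start: joints at [-1.363, 0.423, 1.63, -0, 1.089, -0.019], TCP at [140.557, -608.973, 222.675] pointing down, gripper open.
Joint ranges: [-3, 3], [-0.9, 2.11], [0.09, 2.58], [-1.31, 4.45], [0.11, 2.69], [-2.54, 2.54]. Speed limits (rad/s): [2.39, 2.39, 3.01, 3.14, 3.14, 3.14].

INTERFACE

Orientations are given as a unit quaternion [w, x, y, z].
In Python, from cell import * gives the robot as it stands. The module is installed in compiled form; this text tells all that it offers.
- The arm moves only by the tool move_arm, never from a script. Its argument "plan" is one flat list of numbers, 4 for each row, row after row: the shift along the world's x, y, z in units of 50 mm (1.0 is 50 mm), then the turn about the world's z in units of 5 degrees (1.0 is 5 degrees). In form: [dx, dy, dz, twist, dx, dy, dz, twist, ...]. A call has 1 to 20 rows; each row is the pose to reach, as a shift and turn from the pose commanded when the call began; what a row does not reach only later rows make up. A row lasts 1/10 s, in which the tool goes at most 50 mm and 8.59 degrees, less where a joint would pass 70% of its speed; a pose out of reach is approached as far as the arm can. A call with a gripper value outside its range is refused whole. "hand" is the closure in counts, from 0 (fully open) to 255 (shut), set as the call begins (left out, the last holds). The fingers move at their own pace and stop on an object; the grip force is fixed at half the most. Time passes only in rows, so rows that repeat a pose let the fingers close. It gives the time, the measured TCP pose, the force and the opening at its end, in the units of the state.
- sense(): the state, without advancing time (a new reading comes with each control period).
- get_image(name): name is "side" or "top"; returns the picture (400x640x3 uint8, blue, green, red); there is no depth.
- camera_params(name): a dict with "K" (3x3 intrinsics, pixels), "xyz" and "rotation" of the camera in the world. Camera axes: x right, y up, looking along -z (the intrinsics and any distortion apply to the point x, -y, -z); pixel columns grow to the right and rows downward; lengths in mm; the calibration is good to about 2 mm. A picture is of the moment at which its call begins. camera_params takes no time and is no camera call.
- job_done(): hands the job in, once; it reports no verdict.
The state is a dict: "clock": time; "q": joint angles; "qd": joint speeds; "effort": joint torques, N m; "tcp_pos": TCP position; "tcp_rot": TCP orientation; "wrist_force": force on the tool from outside, world axes, zero at the start; "torque": the same for the moment, N m; "gripper_width": opening from 0.0 (shut) to 1.0 (fully open).
Only numpy, scipy, OpenCV 4.12 (cv2) and the standard library are available. Lean on these libraries where they do the work, as an engineer would, in place of code of your own. Each camera call takes 0.05 s, during which the arm holds its last target.

TASK

The three spring pad plungers on the bench look alike but their springs differ. Sort them by how hard the knob is to push down: stand the stiff ones upright in the red tray and the weak ones upright in the blue tray, and leave everything else on the bench where it is.

Things in the scene. Friction and masses are not known exactly. Their poses are not given: they have to be found in the camera images.
- plunger_a (a point): Spring pad plunger, one of three alike; only pushing tells weak from stiff. Round, 82 mm tall, ~170 g: steel cup foot 40 mm wide, 0-9 mm up; brass barrel 26 mm wide, 9-58 mm up; black push knob 22 mm wide, 71-82 mm up, goes 8 mm down, springs back. Push: start / half way / fully down: weak 2 / 3 / 4 N, stiff 9 / 12 / 15 N. At least one is weak and one stiff. Origin: centre of underside, z up.
- plunger_b (a point): Spring pad plunger, one of three alike; only pushing tells weak from stiff. Round, 82 mm tall, ~170 g: steel cup foot 40 mm wide, 0-9 mm up; brass barrel 26 mm wide, 9-58 mm up; black push knob 22 mm wide, 71-82 mm up, goes 8 mm down, springs back. Push: start / half way / fully down: weak 2 / 3 / 4 N, stiff 9 / 12 / 15 N. At least one is weak and one stiff. Origin: centre of underside, z up.
- plunger_c (a point): Spring pad plunger, one of three alike; only pushing tells weak from stiff. Round, 82 mm tall, ~170 g: steel cup foot 40 mm wide, 0-9 mm up; brass barrel 26 mm wide, 9-58 mm up; black push knob 22 mm wide, 71-82 mm up, goes 8 mm down, springs back. Push: start / half way / fully down: weak 2 / 3 / 4 N, stiff 9 / 12 / 15 N. At least one is weak and one stiff. Origin: centre of underside, z up.
- red_tray: red steel tray for the stiff plungers, open on top, grey lining, fixed to the bench: 170 mm along its x, 110 mm along its y, 25 mm high, walls and floor 4 mm thick, so a plunger in it stands 4 mm above the bench. Room for two or three in a row along x. Origin: centre of the underside.
- blue_tray: blue steel tray for the weak plungers, open on top, grey lining, fixed to the bench: 170 mm along its x, 110 mm along its y, 25 mm high, walls and floor 4 mm thick, so a plunger in it stands 4 mm above the bench. Room for two or three in a row along x. Origin: centre of the underside.
- pad_cup_tip: steel pad cup tip, a bystander: turned part standing on its 22 mm cup, 30 mm tall. Origin: centre of the underside.
- crows_foot_key: nickel crow's foot key, a bystander: lies flat, about 85 mm long with a 19 mm pad cup at its +x end and a forked foot at its -x end, 8 mm high. Origin: on the bench below its hinge tube.
- upper_joint: black ebony clarinet upper joint with nickel keys, a bystander: 224 mm long, 30 mm thick, lies along its y on a wooden rest with cork saddles, 30 mm above the bench. Origin: its underside at mid-length.
- screwdriver: small screwdriver with a pewter handle, a bystander: 137 mm long, 16 mm thick, lies along its x, blade to +x. Origin: on the bench below the handle's front part.
- heating_block: white ceramic heating block on a dark steel plate, a bystander fixed to the bench: plate 85 mm square, 57 mm high with the steel bayonet socket on top. Origin: centre of the underside.

How it is judged:
By the outcome, as a careful person would: the job done as asked, in the order asked, and still so for the second after the job is handed in, with the robot touching nothing.
It also fails if it takes over 67 s, if anything falls off the work surface, if the arm or the gripper's body presses on something with over 40 N, if the wrist force passes 120 N, or if a joint passes its speed limit or range.

## Working session

There is one attempt and no reset: what is moved stays moved. The work goes in short steps, Python scripts to look and compute and a tool call to move; the robot and the scene stay as the last step left them, time stands still between calls to the robot, and variables do not carry over. Pictures are saved under pics/ and viewed, and the job is handed in when it is done.

Besides the shell and the picture viewer there is one more tool, called after "Emit:" as name(argument=value, ...) on one line, values as JSON. move_arm: Moves the arm, as the interface text tells. Its arguments: {"type":"object","properties":{"plan":{"type":"array","items":{"type":"number"}},"hand":{"type":"number"}},"required":["plan"]}

```bash
mkdir -p pics; python3 - <<'E'
from cell import *
import cv2
for n in("side","top"):
    cv2.imwrite(f"pics/{n}0.png",get_image(n)); p=camera_params(n); print(n,p)
print(sense())
E
```

```text
side {'K': array([[381.25220923,   0.        , 316.90986889],
       [  0.        , 381.25220923, 196.59719831],
       [  0.        ,   0.        ,   1.        ]]), 'xyz': array([ 531.66374781, -587.01046452,  542.12864628]), 'rotation': array([ 0.897435  ,  0.43426173, -0.03624564, -0.06865432])}
top {'K': array([[424.87740386,   0.        , 319.74372473],
       [  0.        , 424.87740386, 191.54433916],
       [  0.        ,   0.        ,   1.        ]]), 'xyz': array([529.95266423,  22.15753242, 995.75023641]), 'rotation': array([-0.70410443, -0.02694908,  0.04284634,  0.70829011])}
{'clock': 0.1, 'q': array([-1.36301880e+00,  4.23761988e-01,  1.63058313e+00,  7.24278877e-06,
        1.08862143e+00, -1.89775982e-02]), 'qd': array([ 5.00914778e-05, -8.54492791e-04, -8.65741321e-04,  1.37589939e-05,
       -2.26353856e-03,  4.19028577e-04]), 'effort': array([-4.48369801e-04, -5.45616853e+01, -2.74323964e+01,  6.45665545e-02,
        1.88181567e-02, -2.39264318e-05]), 'tcp_pos': array([ 140.44916345, -608.5072517 ,  221.9929195 ]), 'tcp_rot': array([ 0.07995367, -0.08004072,  0.70305067, -0.70208308]), 'wrist_force': array([ 0.69140025, -0.43785121,  0.24225772]), 'torque': array([ 0.00945623, -0.02927566,  0.02610261]), 'gripper_width': 0.9973608781542986}
```

View pics/side0.png

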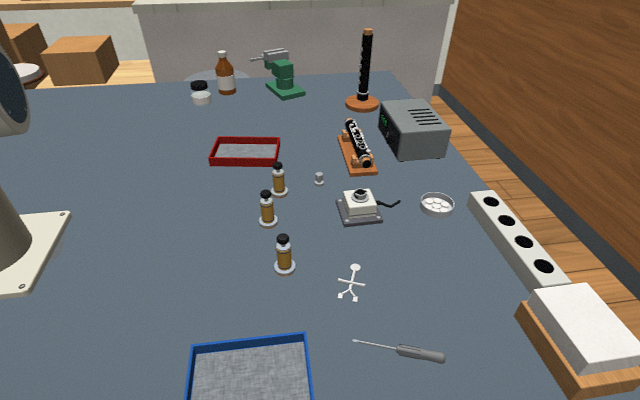

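View pics/top0.png

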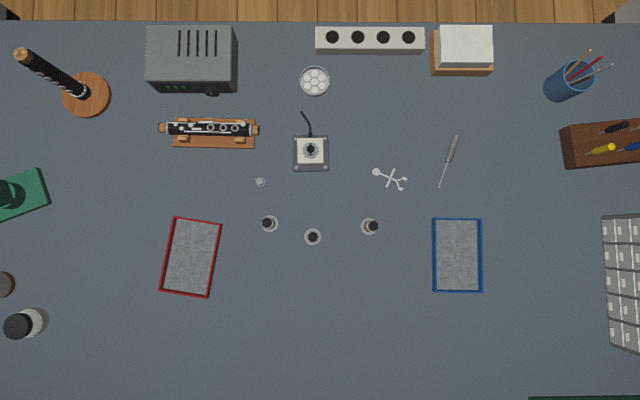

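The side view shows three upright plungers, at about (267,208), (279,180) and (285,255). In the top view they are at (269,223), (312,237) and (370,226), with the red tray at (191,257) and the blue tray at (457,255). Next I'll measure these positions.

```bash
cat > h.py <<'E'
import numpy as np, cv2
from scipy.spatial.transform import Rotation as R
from cell import camera_params
def cam(n):
    p=camera_params(n); w,x,y,z=p["rotation"]; return p["K"],np.array(p["xyz"]),R.from_quat([x,y,z,w]).as_matrix()
def ray(n,u,v,z):
    K,c,M=cam(n); d=M@np.array([(u-K[0,2])/K[0,0],-(v-K[1,2])/K[1,1],-1]); return c+d*(z-c[2])/d[2]
def proj(n,P):
    K,c,M=cam(n); q=M.T@(np.array(P,float)-c); return np.array([K[0,0]*q[0]/-q[2]+K[0,2], K[1,1]*q[1]/q[2]+K[1,2]])
E
python3 - <<'E'
from h import *
t=cv2.imread("pics/top0.png"); s=cv2.imread("pics/side0.png")
def blobs(img,mask,roi,mn):
    m=np.zeros(mask.shape,np.uint8); x0,y0,x1,y1=roi; m[y0:y1,x0:x1]=mask[y0:y1,x0:x1]
    n,l,st,c=cv2.connectedComponentsWithStats(m); return [(c[i].round(1),st[i]) for i in range(1,n) if st[i,4]>=mn]
ht=cv2.cvtColor(t,cv2.COLOR_BGR2HSV); hs=cv2.cvtColor(s,cv2.COLOR_BGR2HSV)
print("top knobs"); 
for c,st in blobs(t,(ht[...,2]<45).astype(np.uint8)*1,(255,205,395,255),10): print(c,st,ray("top",*c,82).round(1))
print("side knobs")
for c,st in blobs(s,(hs[...,2]<45).astype(np.uint8),(250,155,305,280),10): print(c,st,ray("side",*c,77).round(1))
print("brass")
for c,st in blobs(s,((hs[...,1]>120)&(hs[...,0]>8)&(hs[...,0]<30)).astype(np.uint8),(250,155,305,280),10): print(c,st,ray("side",*c,33).round(1))
for nm,lo,hi in(("red",0,8),("red2",170,180),("blue",105,120)):
    m=((ht[...,1]>130)&(ht[...,0]>=lo)&(ht[...,0]<=hi)&(ht[...,2]>50)).astype(np.uint8)
    x0=140 if 'red' in nm else 420
    mm=np.zeros_like(m); mm[200:310,x0:x0+90]=m[200:310,x0:x0+90]
    pts=cv2.findNonZero(mm)
    if pts is None: continue
    b=cv2.boxPoints(cv2.minAreaRect(pts)); W=np.array([ray("top",u,v,25) for u,v in b])
    print(nm,b.round(1).tolist(),W[:,:2].round(1).tolist(),W.mean(0).round(1),[np.linalg.norm(W[i]-W[i-1]).round(1) for i in range(4)])
cv2.imwrite("pics/tz.png",cv2.resize(t[195:275,245:395],None,fx=5,fy=5,interpolation=2))
cv2.imwrite("pics/sz.png",cv2.resize(s[155:280,245:345],None,fx=4.5,fy=4.5,interpolation=2))
E
```

```text
top knobs
[375.1 226.1] [372 222   6   8  13] [ 545.2 -117.3   82. ]
[314.5 237.6] [312 234   5   7  10] [521.5  13.2  82. ]
side knobs
[277.1 165.5] [273 162   9   8  55] [555.9 115.2  77. ]
[265.4 194. ] [261 190  10   9  64] [525.5  17.1  77. ]
[282.5 240.4] [277 235  12  10  58] [ 548.  -117.2   77. ]
brass
[278.6 183.4] [274 177  10  14 125] [556.2 108.8  33. ]
[267.4 213.4] [261 203  13  20 163] [525.7   9.1  33. ]
[284.1 259.5] [278 251  13  17 171] [ 548.3 -121.    33. ]
red [[157.60000610351562, 290.1000061035156], [172.6999969482422, 214.3000030517578], [221.60000610351562, 224.10000610351562], [206.39999389648438, 299.8999938964844]] [[407.3, 362.6], [575.7, 333.7], [552.9, 223.1], [384.8, 254.1]] [480.2 293.4  25. ] [np.float64(110.9), np.float64(170.9), np.float64(112.9), np.float64(170.9)]
red2 [[157.6999969482422, 289.70001220703125], [172.8000030517578, 214.1999969482422], [221.60000610351562, 223.89999389648438], [206.5, 299.5]] [[408.1, 362.5], [576.2, 333.6], [553.4, 223.1], [385.7, 253.9]] [480.8 293.3  25. ] [np.float64(110.9), np.float64(170.5), np.float64(112.9), np.float64(170.5)]
blue [[432.0, 217.0], [482.0, 217.0], [482.0, 292.0], [432.0, 292.0]] [[566.1, -257.5], [565.4, -373.3], [395.9, -365.7], [397.0, -251.8]] [ 481.1 -312.1   25. ] [np.float64(169.2), np.float64(115.8), np.float64(169.7), np.float64(113.8)]
```

View pics/tz.png

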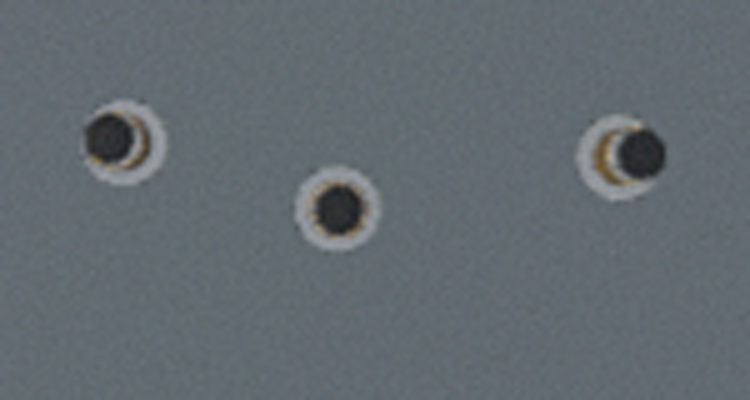

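View pics/sz.png

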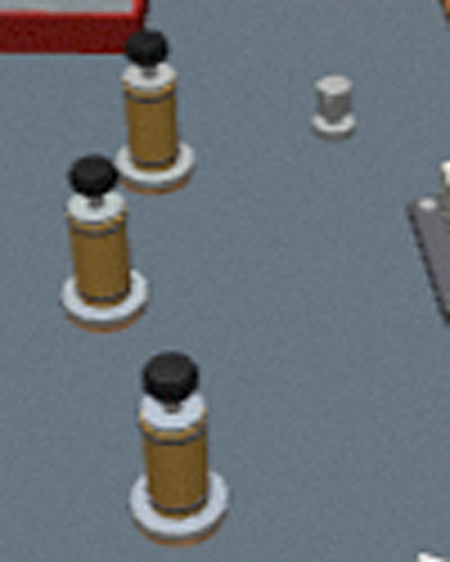

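```bash
python3 - <<'E'
from h import *
for k,f in(((109,138),(124,142)),((339,209),(338,208)),((641,154),(618,157))):
    g=lambda p:(p[0]/5-.4+245,p[1]/5-.4+195)
    print(ray("top",*g(k),82).round(1),ray("top",*g(f),9).round(1))
for k in((277.1,165.5),(265.4,194),(282.5,240.4)): print(ray("side",*k,77).round(1))
t=cv2.imread("pics/top0.png")
g=cv2.cvtColor(t,cv2.COLOR_BGR2GRAY)
# foot light ring centroid + knob subpixel
for x0,y0 in((255,208),(298,222),(355,211)):
    r=g[y0:y0+32,x0:x0+32].astype(float); 
    _,m=cv2.threshold(g[y0:y0+32,x0:x0+32],60,1,cv2.THRESH_BINARY_INV)
    M=cv2.moments(m,True); c=(M['m10']/M['m00']+x0,M['m01']/M['m00']+y0); print(c,M['m00'],ray("top",*c,82).round(1))
w,x,y,z=0.07995367,-0.08004072,0.70305067,-0.70208308
print(R.from_quat([x,y,z,w]).as_matrix().round(3))
E
```

```text
[555.  115.9  82. ] [555.2 116.5   9. ]
[524.1  17.7  82. ] [524.1  17.8   9. ]
[ 546.7 -112.4   82. ] [ 546.7 -112.4    9. ]
[555.9 115.2  77. ]
[525.5  17.1  77. ]
[ 548.  -117.2   77. ]
(266.44444444444446, 222.20634920634922) 63.0 [555.  115.8  82. ]
(312.41269841269843, 236.6031746031746) 63.0 [523.7  17.6  82. ]
(373.0806451612903, 225.40322580645162) 62.0 [ 546.7 -113.    82. ]
[[-0.974 -0.     0.225]
 [-0.225  0.001 -0.974]
 [-0.    -1.    -0.001]]
```

```bash
python3 - <<'E'
import cell
print([ (n,getattr(cell,n)) for n in dir(cell) if not n.startswith('_')])
E
```

```text
[('Unreachable', <class 'cell.Unreachable'>), ('camera_params', <function make.<locals>.<lambda> at 0x7ff7dee98680>), ('get_image', <function make.<locals>.drawn_camera at 0x7ff7dee980e0>), ('grasp_offset', 18.700000000000003), ('job_done', <function connect.<locals>.done at 0x7ff7df41f740>), ('sense', <function make.<locals>.<lambda> at 0x7ff7dee985e0>)]
```

Emit:
move_arm(plan=[8.13,9.91,-2.2,-2.6,8.13,9.91,-2.2,-2.6,8.13,9.91,-2.2,-2.6,8.13,9.91,-2.2,-2.6,8.13,9.91,-2.2,-2.6,8.13,9.91,-2.2,-2.6,8.13,9.91,-2.2,-2.6,8.13,9.91,-2.2,-2.6,8.13,9.91,-2.2,-2.6,8.13,9.91,-2.2,-2.6,8.13,9.91,-2.2,-2.6,8.13,9.91,-2.2,-2.6,8.13,9.91,-2.2,-2.6,8.13,9.91,-2.2,-2.6,8.13,9.91,-2.2,-2.6,8.13,9.91,-2.2,-2.6,8.13,9.91,-2.2,-2.6,8.13,9.91,-2.2,-2.6], hand=255)

```text
clock: 1.9
tcp_pos: [546.5, -114.6, 112.9]
tcp_rot: [0.001, -0.001, -0.707, 0.707]
wrist_force: [0.2, -0.2, 0.6]
gripper_width: 0.003
```

```bash
python3 - <<'E'
from cell import *
import cv2
s=get_image("side");x=s[180:320,200:370]; cv2.imwrite("pics/s1.png",cv2.resize(x,None,fx=4,fy=4,interpolation=2))
t=sense();print(t['tcp_pos'],t['wrist_force'],t['q'])
E
```

```text
[ 546.60909704 -114.50919699  112.96498294] [ 0.72516404  0.27501887 -0.22259552] [-2.27791536e-01  4.78680396e-01  1.84999786e+00 -5.43936687e-05
  8.12681633e-01  1.34486427e+00]
```

View pics/s1.png

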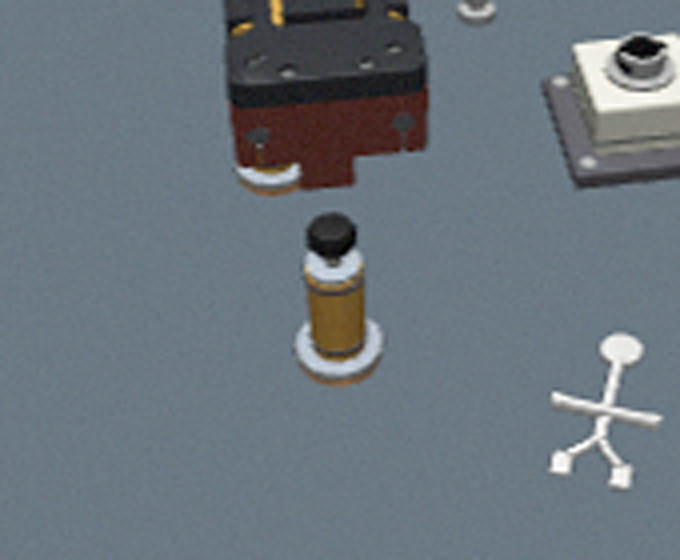

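Emit:
move_arm(plan=[0,0,-0.3,0,0,0,-0.5,0,0,0,-0.58,0,0,0,-0.62,0,0,0,-0.66,0,0,0,-0.7,0,0,0,-0.7,0,0,0,-0.7,0,0,0,-0.7,0,0,0,-0.7,0])

```text
clock: 2.95
tcp_pos: [547.2, -113.5, 77.9]
tcp_rot: [-0.0, -0.0, -0.707, 0.707]
wrist_force: [-1.5, 0.7, 3.7]
gripper_width: 0.003
```

Emit:
move_arm(plan=[0,0,-0.04,0,0,0,-0.04,0,0,0,-0.04,0,0,0,-0.04,0])

```text
clock: 3.35
tcp_pos: [547.1, -113.5, 75.7]
tcp_rot: [-0.0, 0.0, 0.707, -0.707]
wrist_force: [-1.4, 0.5, 4.1]
gripper_width: 0.001
```

Emit:
move_arm(plan=[0,0,0.8,0,-0.46,2.62,0.8,0,-0.46,2.62,0.8,0,-0.46,2.62,0.8,0,-0.46,2.62,0.5,0,-0.46,2.62,0.3,0,-0.46,2.62,0.2,0,-0.46,2.62,0.15,0,-0.46,2.62,0.1,0,-0.46,2.62,0.04,0,-0.46,2.62,0.04,0,-0.46,2.62,0.04,0,-0.46,2.62,0.04,0,-0.46,2.62,0.04,0])

```text
clock: 4.75
tcp_pos: [524.9, 16.8, 78.9]
tcp_rot: [0.0, 0.001, 0.707, -0.707]
wrist_force: [-3.1, -0.0, 11.1]
gripper_width: 0.007
```

Emit:
move_arm(plan=[0,0,-0.03,0,0,0,-0.03,0,0,0,-0.03,0,0,0,-0.03,0])

```text
clock: 5.15
tcp_pos: [524.9, 16.8, 77.5]
tcp_rot: [0.0, 0.001, 0.707, -0.707]
wrist_force: [-2.8, 0.1, 12.9]
gripper_width: 0.007
```

Emit:
move_arm(plan=[0,0,0.8,0,0.62,1.97,0.8,0,0.62,1.97,0.8,0,0.62,1.97,0.8,0,0.62,1.97,0.5,0,0.62,1.97,0.3,0,0.62,1.97,0.2,0,0.62,1.97,0.15,0,0.62,1.97,0.1,0,0.62,1.97,0.04,0,0.62,1.97,0.04,0,0.62,1.97,0.04,0,0.62,1.97,0.04,0,0.62,1.97,0.04,0])

```text
clock: 6.55
tcp_pos: [555.2, 116.1, 78.5]
tcp_rot: [0.0, 0.0, 0.707, -0.707]
wrist_force: [-1.9, -1.3, 3.0]
gripper_width: 0.003
```

Emit:
move_arm(plan=[0,0,-0.03,0,0,0,-0.03,0,0,0,-0.03,0,0,0,-0.03,0])

```text
clock: 6.95
tcp_pos: [555.0, 116.0, 76.7]
tcp_rot: [-0.0, 0.0, 0.707, -0.707]
wrist_force: [-1.2, -0.9, 4.0]
gripper_width: 0.007
```

Emit:
move_arm(plan=[0,0,1.0,0,0,0,1.0,0,0,0,1.0,0,0,0,1.0,0,0,0,1.0,0,0,0,1.0,0,0,0,1.0,0,0,0,1.0,0,0,0,1.0,0], hand=0)

```text
clock: 7.85
tcp_pos: [555.0, 116.0, 126.5]
tcp_rot: [0.0, 0.0, -0.707, 0.707]
wrist_force: [0.2, -0.4, 0.2]
gripper_width: 0.788
```

```bash
python3 - <<'E'
from cell import *
import cv2
s=get_image("side");x=s[100:300,200:400]; cv2.imwrite("pics/s2.png",cv2.resize(x,None,fx=3,fy=3,interpolation=2))
t=sense();print(t['tcp_pos'],t['wrist_force'],t['gripper_width'])
E
```

```text
[555.02948877 116.02843114 126.58443629] [0.89107541 0.09327334 0.22027626] 0.8313557478970104
```

View pics/s2.png

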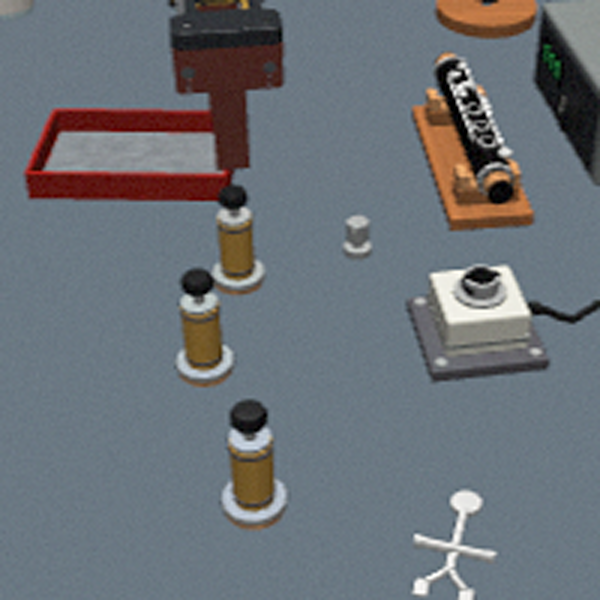

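The plungers are still standing where they were: (238,240), (201,335) and (252,470) in the zoom, with the open gripper above the far one. Now I'll grasp plunger 1.

Emit:
move_arm(plan=[0,0,-0.6,0,0,0,-1.2,0,0,0,-1.7,0,0,0,-2.0,0,0,0,-2.0,0,0,0,-2.0,0])

```text
clock: 8.5
tcp_pos: [555.4, 116.1, 27.1]
tcp_rot: [0.0, 0.0, 0.707, -0.707]
wrist_force: [-0.0, -0.0, 0.2]
gripper_width: 1.0
```

Emit:
move_arm(plan=[0,0,0,0,0,0,0,0,0,0,0,0,0,0,0,0,0,0,0,0,0,0,0,0,0,0,0,0,0,0,0,0,0,0,0,0,0,0,0,0], hand=255)

```text
clock: 9.5
tcp_pos: [555.0, 116.0, 26.6]
tcp_rot: [0.0, 0.0, -0.707, 0.707]
wrist_force: [0.0, 1.1, 0.2]
gripper_width: 0.289
```

Emit:
move_arm(plan=[0,0,0.3,0,0,0,0.8,0,0,0,1.4,0,0,0,2.0,0,0,0,2.4,0,0,0,2.4,0,0,0,2.4,0])

```text
clock: 10.2
tcp_pos: [554.9, 116.0, 147.0]
tcp_rot: [0.0, 0.0, 0.707, -0.707]
wrist_force: [-1.9, -0.8, -2.2]
gripper_width: 0.289
```

```bash
python3 - <<'E'
from cell import *
import cv2
s=get_image("side");x=s[50:250,200:400]; cv2.imwrite("pics/s3.png",cv2.resize(x,None,fx=3,fy=3,interpolation=2))
t=sense();print(t['tcp_pos'],t['wrist_force'],t['gripper_width'])
E
```

```text
[554.28010235 115.89039202 146.07744726] [ 1.09425057e-03 -1.01981416e+00 -2.04596168e+00] 0.28669006026991845
```

View pics/s3.png

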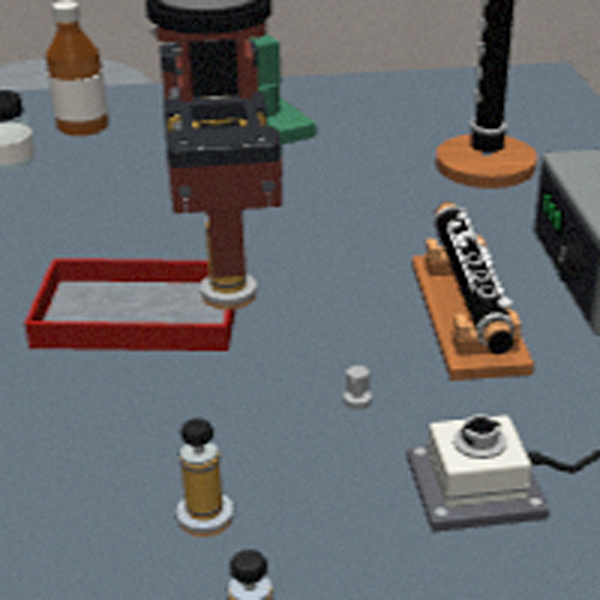

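The plunger is held upright at (228,290) in the zoom, with an opening of 25 mm, which matches the barrel. Next it goes to the blue tray.

Emit:
move_arm(plan=[-0.1,-0.4,0,0,-0.28,-1.1,0,0,-0.5,-1.9,0,0,-0.72,-2.75,0,0,-0.94,-3.6,0,0,-1.16,-4.45,0,0,-1.38,-5.3,0,0,-1.6,-6.15,0,0,-1.82,-7.0,0,0,-2.0,-7.7,0,0,-2.14,-8.25,0,0,-2.22,-8.54,0,0,-2.22,-8.54,0,0,-2.22,-8.54,0,0,-2.22,-8.54,0,0])

```text
clock: 11.75
tcp_pos: [444.1, -309.6, 146.2]
tcp_rot: [0.0, -0.001, 0.707, -0.707]
wrist_force: [-0.2, -0.2, -2.5]
gripper_width: 0.29
```

Emit:
move_arm(plan=[0,0,-0.4,0,0,0,-1.0,0,0,0,-1.6,0,0,0,-2.0,0,0,0,-2.2,0,0,0,-2.26,0,0,0,-2.31,0,0,0,-2.31,0,0,0,-2.31,0])

```text
clock: 12.65
tcp_pos: [444.6, -311.3, 32.1]
tcp_rot: [-0.0, -0.0, -0.707, 0.707]
wrist_force: [-0.5, -0.9, -1.5]
gripper_width: 0.291
```

```bash
python3 - <<'E'
from cell import *
import cv2
s=get_image("side");cv2.imwrite("pics/s4.png",s)
t=get_image("top");cv2.imwrite("pics/t4.png",cv2.resize(t[190:310,400:520],None,fx=4,fy=4,interpolation=2))
t=sense();print(t['tcp_pos'],t['wrist_force'],t['gripper_width'])
E
```

```text
[ 444.4683838  -311.30492291   31.93372318] [ 0.17085792 -0.21523275 -1.93513203] 0.29193941266216067
```

View pics/s4.png

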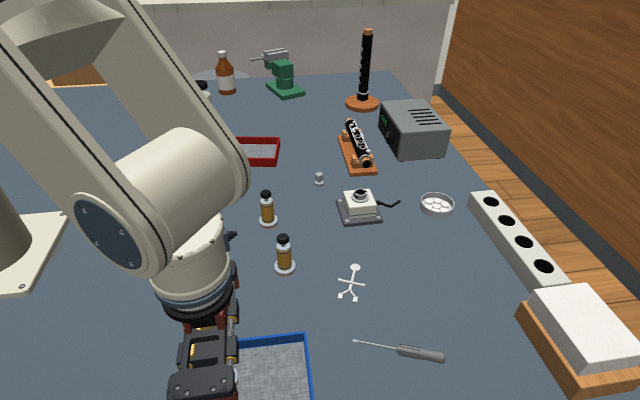

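View pics/t4.png

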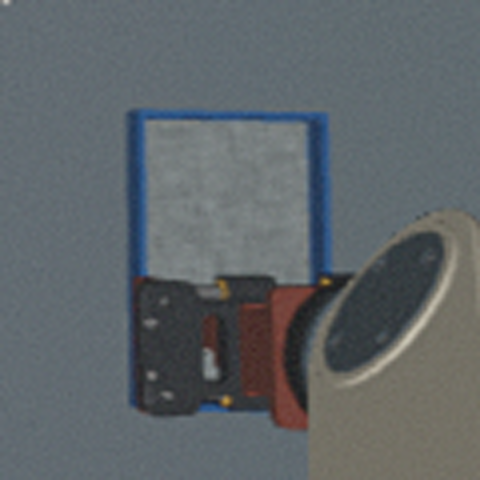

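The gripper is over the near end of the blue tray, centred at about (230,345) in the zoom. The force still shows the plunger's full weight, so I'll lower slightly, then open partway.

Emit:
move_arm(plan=[0,0,-0.02,0,0,0,-0.03,0,0,0,-0.03,0,0,0,-0.03,0])

```text
clock: 13.15
tcp_pos: [444.4, -311.3, 30.6]
tcp_rot: [-0.0, -0.0, -0.707, 0.707]
wrist_force: [-0.6, 0.3, 7.1]
gripper_width: 0.289
```

Emit:
move_arm(plan=[0,0,0,0,0,0,0,0,0,0,0,0,0,0,0,0,0,0,0,0,0,0,0,0], hand=120)

```text
clock: 13.75
tcp_pos: [444.0, -310.9, 29.6]
tcp_rot: [-0.0, 0.0, 0.707, -0.707]
wrist_force: [0.1, 0.3, -0.5]
gripper_width: 0.532
```

Emit:
move_arm(plan=[0,0,0.3,0,0,0,1.0,0,0,0,1.8,0,0,0,2.4,0,0,0,2.4,0])

```text
clock: 14.25
tcp_pos: [446.5, -312.7, 154.9]
tcp_rot: [-0.002, -0.003, -0.705, 0.709]
wrist_force: [-0.3, 0.9, 0.9]
gripper_width: 0.53
```

Emit:
move_arm(plan=[0.4,0.8,0,0,0.8,1.5,0,0,1.2,2.3,0,0,1.6,3.1,0,0,1.9,3.65,0,0,2.06,3.95,-0.1,0,2.06,3.95,-0.4,0,2.06,3.95,-0.4,0,2.06,3.95,-0.4,0,2.06,3.95,-0.4,0], hand=0)

```text
clock: 15.25
tcp_pos: [546.9, -114.2, 130.0]
tcp_rot: [0.0, -0.0, -0.707, 0.707]
wrist_force: [0.7, 0.2, 0.4]
gripper_width: 1.0
```

```bash
python3 - <<'E'
from cell import *
import cv2
s=get_image("side");cv2.imwrite("pics/s5.png",s)
t=get_image("top");cv2.imwrite("pics/t5.png",cv2.resize(t[190:310,400:520],None,fx=4,fy=4,interpolation=2))
t=sense();print(t['tcp_pos'],t['wrist_force'],t['gripper_width'])
E
```

```text
[ 547.13852064 -114.17280118  130.16770813] [ 0.19547224  0.89013123 -0.45542089] 1.0000014702021705
```

View pics/s5.png

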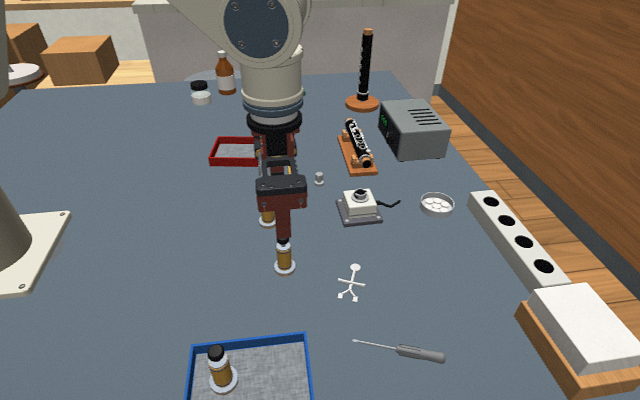

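View pics/t5.png

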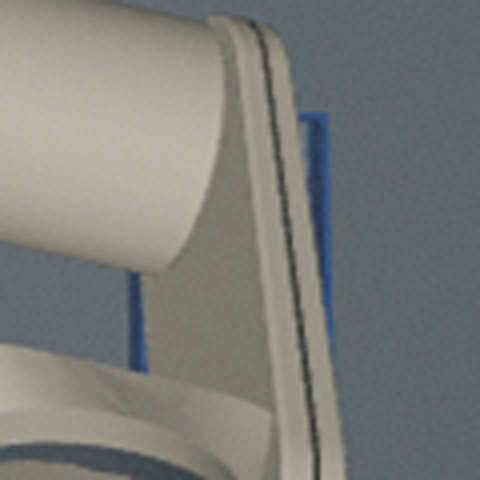

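Plunger 1 stands upright in the blue tray, at (220,370) in the side view. Now plunger 3.

Emit:
move_arm(plan=[0,0,-0.6,0,0,0,-1.2,0,0,0,-1.7,0,0,0,-2.06,0,0,0,-2.06,0,0,0,-2.06,0])

```text
clock: 15.95
tcp_pos: [547.2, -113.8, 27.1]
tcp_rot: [0.0, -0.0, -0.707, 0.707]
wrist_force: [-0.4, -0.3, 0.0]
gripper_width: 1.001
```

Emit:
move_arm(plan=[0,0,0,0,0,0,0,0,0,0,0,0,0,0,0,0,0,0,0,0,0,0,0,0,0,0,0,0,0,0,0,0,0,0,0,0,0,0,0,0], hand=255)

```text
clock: 16.95
tcp_pos: [547.0, -113.5, 26.6]
tcp_rot: [-0.0, 0.0, 0.707, -0.707]
wrist_force: [0.4, -0.2, 0.2]
gripper_width: 0.289
```

Emit:
move_arm(plan=[0,0,0.3,0,0,0,0.8,0,0,0,1.4,0,0,0,2.0,0,0,0,2.4,0,-0.1,-0.5,2.4,0,-0.2,-1.2,2.4,0,-0.3,-2.0,2.4,0,-0.42,-2.8,2.4,0,-0.52,-3.5,2.4,0,-0.58,-3.99,2.4,0,-0.58,-3.99,2.4,0,-0.58,-3.99,2.4,0,-0.58,-3.99,2.4,0,-0.58,-3.99,2.4,0])

```text
clock: 18.45
tcp_pos: [518.2, -311.8, 146.9]
tcp_rot: [0.0, -0.0, 0.707, -0.707]
wrist_force: [-0.3, -0.5, -1.3]
gripper_width: 0.289
```

```bash
python3 - <<'E'
from cell import *
import cv2
s=get_image("side");cv2.imwrite("pics/s6.png",s)
t=sense();print(t['tcp_pos'],t['wrist_force'],t['gripper_width'])
E
```

```text
[ 518.26129838 -311.86702756  146.83307035] [-0.34204181  0.31346598 -1.46438157] 0.2938175578294937
```

View pics/s6.png

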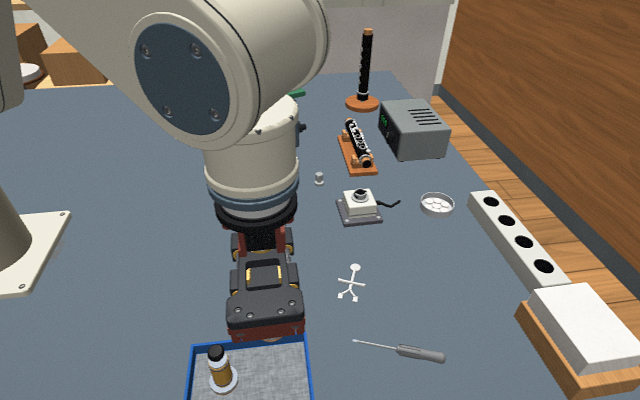

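Plunger 3 is held above the far half of the blue tray, with plunger 1 at (220,370). Lower, release and retreat.

Emit:
move_arm(plan=[0,0,-0.4,0,0,0,-1.0,0,0,0,-1.6,0,0,0,-2.0,0,0,0,-2.2,0,0,0,-2.28,0,0,0,-2.33,0,0,0,-2.33,0,0,0,-2.33,0])

```text
clock: 19.4
tcp_pos: [518.7, -313.3, 31.2]
tcp_rot: [-0.001, -0.001, -0.707, 0.707]
wrist_force: [-0.5, -0.9, -2.1]
gripper_width: 0.288
```

Emit:
move_arm(plan=[0,0,0,0,0,0,0,0,0,0,0,0,0,0,0,0,0,0,0,0,0,0,0,0], hand=120)

```text
clock: 20.0
tcp_pos: [518.1, -312.9, 30.2]
tcp_rot: [-0.0, 0.0, 0.707, -0.707]
wrist_force: [-1.0, -0.2, -0.6]
gripper_width: 0.534
```

Emit:
move_arm(plan=[0,0,0.3,0,0,0,1.0,0,0,0,1.8,0,0,0,2.4,0,0,0,2.4,0])

```text
clock: 20.5
tcp_pos: [520.7, -314.7, 155.9]
tcp_rot: [-0.003, -0.003, -0.705, 0.709]
wrist_force: [0.4, 0.3, 1.3]
gripper_width: 0.531
```

Emit:
move_arm(plan=[0,0.5,0,0,0.02,1.2,0,0,0.04,2.0,0,0,0.06,2.9,0,0,0.08,3.8,0,0,0.1,4.7,0,0,0.12,5.5,0,0,0.12,6.1,0,0,0.12,6.45,0,0,0.12,6.61,-0.1,0,0.12,6.61,-0.4,0,0.12,6.61,-0.4,0,0.12,6.61,-0.4,0], hand=0)

```text
clock: 21.8
tcp_pos: [523.6, 17.0, 129.8]
tcp_rot: [0.001, 0.0, -0.707, 0.707]
wrist_force: [-0.3, 0.9, 0.5]
gripper_width: 0.996
```

```bash
python3 - <<'E'
from cell import *
import cv2
s=get_image("side");cv2.imwrite("pics/s7.png",s)
t=sense();print(t['tcp_pos'],t['wrist_force'],t['gripper_width'])
E
```

```text
[524.03103847  16.94837527 130.21086036] [ 0.17495681 -0.2868386  -0.73468204] 0.9986637761346644
```

View pics/s7.png

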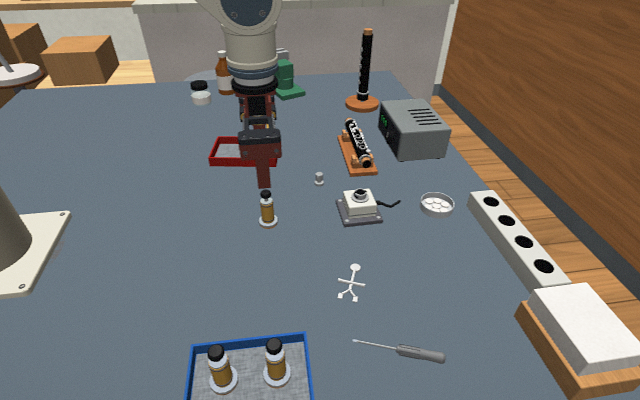

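Both weak plungers stand in the blue tray, at (220,368) and (276,362). Now the stiff one.

Emit:
move_arm(plan=[0,0,-0.6,0,0,0,-1.2,0,0,0,-1.7,0,0,0,-2.07,0,0,0,-2.07,0,0,0,-2.07,0])

```text
clock: 22.45
tcp_pos: [524.4, 17.1, 27.1]
tcp_rot: [-0.0, 0.0, 0.707, -0.707]
wrist_force: [-0.2, -1.0, -0.2]
gripper_width: 0.997
```

Emit:
move_arm(plan=[0,0,0,0,0,0,0,0,0,0,0,0,0,0,0,0,0,0,0,0,0,0,0,0,0,0,0,0,0,0,0,0,0,0,0,0,0,0,0,0], hand=255)

```text
clock: 23.45
tcp_pos: [524.0, 17.5, 26.6]
tcp_rot: [-0.0, -0.0, 0.707, -0.707]
wrist_force: [0.0, -0.5, -0.1]
gripper_width: 0.294
```

Emit:
move_arm(plan=[0,0,0.3,0,0,0,0.8,0,0,0,1.4,0,0,0,2.0,0,0,0,2.4,0,-0.1,0.5,2.4,0,-0.2,1.2,2.4,0,-0.3,2.0,2.4,0,-0.42,2.8,2.4,0,-0.55,3.6,2.4,0,-0.68,4.4,2.4,0,-0.8,5.1,2.4,0,-0.86,5.51,2.4,0,-0.86,5.51,2.4,0,-0.86,5.51,2.4,0,-0.86,5.51,2.4,0,-0.86,5.51,2.4,0])

```text
clock: 25.15
tcp_pos: [481.2, 291.8, 146.8]
tcp_rot: [0.001, -0.0, -0.707, 0.707]
wrist_force: [0.3, 0.3, -1.4]
gripper_width: 0.287
```

```bash
python3 - <<'E'
from cell import *
import cv2
s=get_image("side");cv2.imwrite("pics/s8.png",cv2.resize(s[0:240,150:400],None,fx=2.4,fy=2.4))
t=sense();print(t['tcp_pos'],t['wrist_force'],t['gripper_width'],t['q'])
E
```

```text
[481.2715133  291.94027418 146.78834073] [-0.07728093 -0.36286871 -1.17087312] 0.28625894516003686 [ 5.24171634e-01  4.33529946e-01  1.82279905e+00 -1.27012856e-04
  8.85467344e-01  2.09660102e+00]
```

View pics/s8.png

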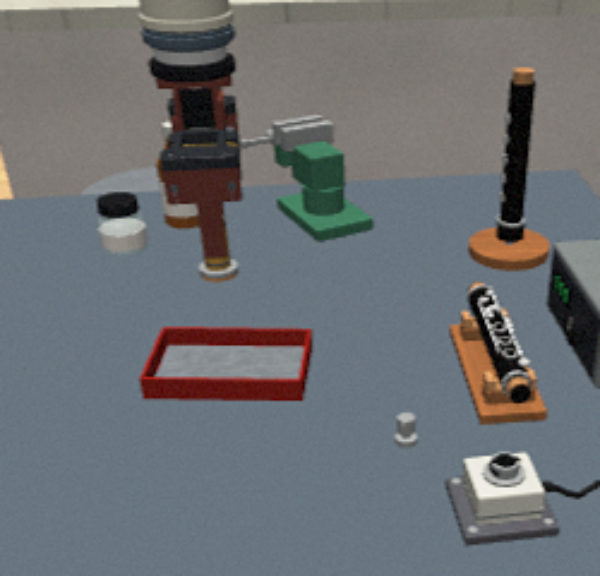

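The stiff plunger is held upright, with its foot at (218,270) in the zoom, over the red tray at (228,360). Lower and release.

Emit:
move_arm(plan=[0,0,-0.4,0,0,0,-1.0,0,0,0,-1.6,0,0,0,-2.0,0,0,0,-2.2,0,0,0,-2.28,0,0,0,-2.33,0,0,0,-2.33,0,0,0,-2.33,0])

```text
clock: 26.1
tcp_pos: [481.7, 293.4, 31.1]
tcp_rot: [0.0, 0.001, 0.707, -0.707]
wrist_force: [-1.0, 0.5, -1.9]
gripper_width: 0.29
```

Emit:
move_arm(plan=[0,0,0,0,0,0,0,0,0,0,0,0,0,0,0,0,0,0,0,0,0,0,0,0], hand=120)

```text
clock: 26.7
tcp_pos: [481.0, 293.0, 30.2]
tcp_rot: [0.0, -0.0, -0.707, 0.707]
wrist_force: [0.5, 0.5, -0.3]
gripper_width: 0.531
```

Emit:
move_arm(plan=[0,0,0.3,0,0,0,1.0,0,0,0,1.8,0,0,0,2.6,0,0,0,3.4,0,0,0,3.4,0,0,0,3.4,0,0,-1,3.4,0,0,-2,3.4,0,0,-3,3.4,0,0,-4,3.4,0,0,-5,3.4,0,0,-5,3.4,0,0,-5,3.4,0,0,-5,3.4,0])

```text
clock: 28.2
tcp_pos: [480.6, 43.8, 199.5]
tcp_rot: [-0.0, -0.001, 0.707, -0.707]
wrist_force: [0.4, -0.4, -0.4]
gripper_width: 0.532
```

```bash
python3 - <<'E'
from cell import *
import cv2
s=get_image("side");cv2.imwrite("pics/s9.png",s)
s=get_image("top");cv2.imwrite("pics/t9.png",s)
t=sense();print(t['clock'],t['tcp_pos'],t['wrist_force'],t['gripper_width'])
E
```

```text
28.3 [480.80473181  44.36751269 199.75471246] [ 0.91293122  0.71258629 -0.48787252] 0.5268912539507458
```

View pics/s9.png

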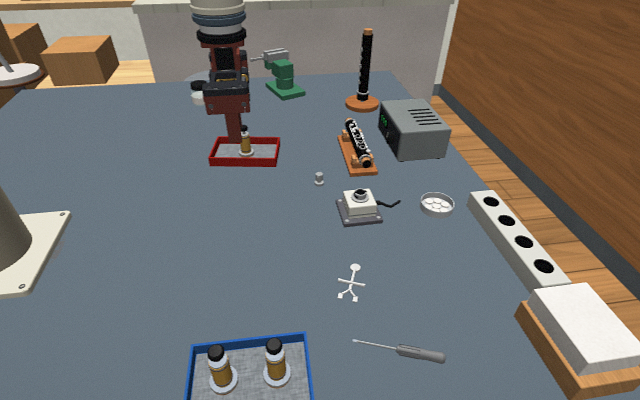

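View pics/t9.png

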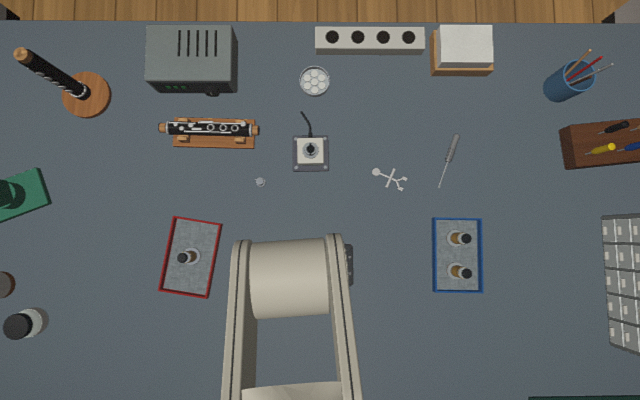

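The stiff plunger stands in the red tray, at (190,257) in the top view. The two weak ones stand in the blue tray, at (459,239) and (459,271), and the other items look the same as in the first picture. The arm is clear of everything, so I'm handing in.

```bash
python3 -c "
from cell import *
job_done()"
```

```text
the job is handed in; nothing more can be done
```

The sort is done and handed in at about 28 s on the clock, well under the 67 s limit. I pressed each knob with the shut fingers and read the wrist force:

| Plunger, at its starting position (mm) | Force (N) | Result | Tray |
|---|---|---|---|
| (547, −113) | 3.7–4.1 | weak | blue |
| (524, 17) | 11.1–12.9 | stiff | red |
| (555, 116) | 3.0–4.0 | weak | blue |

- **Final pictures:** both camera views showed all three plungers upright in their trays. The other items looked unmoved by eye against the first pictures; I did not measure them. The arm was raised clear with nothing in the gripper.
- **Failures or disagreements:** no check failed. While I set the first plunger down in the blue tray, the wrist force briefly read 7 N. The two camera views differed by about 4 mm on one plunger's starting position, but its press and grasp both worked.

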